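# Pack the soft vise jaws in their caddy and lock it

## Task

Pack the two vise jaw plates for transport: slide the red lock knob of the green caddy all the way out to its open stop, then stand the orange plate on edge in the slot nearer the knob and the bare metal plate in the far slot, each set right down on the slot floor, not dropped. Then slide the lock fully home to its closed stop, so that its yellow bar lies over both plates. Leave the wrench, the oil bottle and the carton where they are.

Things in the scene. Friction and masses are not known exactly. Their poses are not given: they have to be found in the camera images.
- caddy: Green slotted caddy, fixed. Origin: centre of its underside, midway between its two slots. x runs from the near to the far slot (within 0.2 rad of world x), y along the slots, z up. Slots at x = -32 (near) and +32 mm (far). Base plate 10 mm thick, x -120..60, y -128..64 mm. The lock's aluminium track with its end blocks lies on the robot side, at x = -85 mm.
- slot_near (a point): Centre of the floor of the slot nearer the red knob and the robot, 10 mm above the bench; axes as the caddy's. The orange plate's origin belongs here. Each slot is 15 mm wide, 112 mm long; walls rise 35 mm above its floor, then flared steel lips open the mouth to about 30 mm and end 46 mm above the floor.
- slot_far (a point): Centre of the floor of the far slot, same form and axes as the near slot. The metal plate's origin belongs here.
- lock (a joint): Travel of the transport lock, m: 0 = home at its closed stop (yellow bar over both slots), 0.080 = at its open stop, bar beyond the slot ends. Growing values move it along the caddy's -y. Starts closed or up to 30 mm open. About 2.5 N of friction; stays where it is left. A seated plate's top stands 100 mm above the bench; a plate not fully down blocks the bar.
- lock_grip (a point): Centre of the red lock knob, a block 26 mm (caddy x) by 24 mm (caddy y), z 116 to 158 mm above the bench, free on all sides; at caddy x = -85, y = -15 mm minus the travel; axes as the caddy's. It stands on the near end of the yellow lock bar: 14 mm wide in y, 106 to 116 mm above the bench, from caddy x = -98 to +52 mm.
- rest: Grey leaning rest, fixed, 240 mm long (its y); x points away from the robot (within 0.2 rad of world x), origin centre of underside. The plates start in it end to end, at y = +60 and -60 mm (either in either bay, bays 108 mm long), tops leaning 30 degrees to +x, away from the robot. Trough 15 mm wide; along the lean from a plate's bottom edge its far wall is 48 mm high, the robot-side wall 25 mm.
- plate_orange: Orange plastic vise jaw plate, loose, 12 mm thick (its x), 100 mm long (its y), 90 mm high (its z), four dark screw spots. Origin: centre of its lower 12 x 100 mm edge. At the start its z leans 30 degrees from vertical, away from the robot (along the rest's +x).
- plate_metal: Bare aluminium vise jaw plate, same size, axes and start lean as the orange one, loose, about twice as heavy (0.2 to 0.4 kg).
- wrench: Bystander: steel wrench 200 mm long lying on the bench beyond the work; origin at its middle, x along it.
- oil: Bystander: black oil bottle, 56 mm across, 130 mm high; origin at the centre of its base.
- carton: Bystander: open cardboard carton of fittings, 80 x 140 x 50 mm; origin at the centre of its underside.
Not all that is in view belongs to the job. Of the things that look like the plate_orange, the middle-sized one is meant.

How it is judged (in metres and radians):
On the way, in this order (a step that is already met when the one before it is completed fails the run):
1. the lock is slid to its open stop (value of joint lock above 0.076 m), for 0.2 s.
2. the orange plate stands released on the floor of the near slot and the metal plate on that of the far slot (horizontal distance between plate_orange and slot_near below 0.01 m and z of plate_orange in the frame of slot_near between -0.003 and 0.004 m and angle between the z axis of each of plate_orange, plate_metal and the z axis of caddy, either way round below 0.15 rad and angle between the y axis of each of plate_orange, plate_metal and the y axis of caddy, either way round below 0.15 rad and linear speed of each of plate_orange, plate_metal below 0.02 m/s and contact force between the fingers and plate_orange below 0.1 N and horizontal distance between plate_metal and slot_far below 0.01 m and z of plate_metal in the frame of slot_far between -0.003 and 0.004 m and contact force between the fingers and plate_metal below 0.1 N), for 0.2 s.
3. the lock is slid home to its closed stop (value of joint lock below 0.004 m), for 0.2 s.
At the end, for the whole second after the job is handed in: The orange plate stands on edge in the near slot and the metal plate in the far slot (bottom edge within 4 mm of the slot floor and 10 mm of its centre, within 0.15 rad of the slot's direction and of upright), both released and at rest, and the lock is within 4 mm of its closed stop (all of step 2 and value of joint lock below 0.004 m); the robot touches nothing.
It fails at once if the wrench, oil bottle or carton is moved more than 30 mm (distance of any of wrench, oil, carton from where it was at the start of the episode above 0.03 m).
It fails at once if a plate is dropped (falls freely by more than about 25 mm) ((linear speed of plate_orange above 0.7 m/s and contact force between the fingers and plate_orange below 0.1 N) or (linear speed of plate_metal above 0.7 m/s and contact force between the fingers and plate_metal below 0.1 N)).
It also fails if it takes over 72 s, if anything falls off the work surface, if the arm or the gripper's body presses on something with over 40 N, if the wrist force passes 120 N, or if a joint passes its speed limit or range.

## Robot

A 7-joint arm with a two-finger parallel gripper is mounted at the origin on the work surface. World frame = base frame: x ahead of the robot, y to its left, z up, the work surface at z = 0. Lengths are in m, angles in degrees, forces in N, time in s.
With the tool pointing down it reaches from about 0.425 to 0.925 m from the base axis. Payload 6.8 kg.
Tool frame: the origin (TCP) lies on the centre line of the jaws, within the pads' length; the fingertips stand 11 mm ahead of it and the grasp point (between the pads) lies 8 mm behind it (r.nose_length is the distance from the TCP to the fingertips, in m); z points along the fingers, y is the line along which they close (so a half turn about z gives the same grasp; the last joint's range is limited). The gripper opens to 88 mm and grips with 3 to 60 N. Pads are 20 mm wide; open, the fingers measure 115 mm over their backs; the gripper's body (75 mm by 178 mm) begins 61 mm behind the grasp point.
Start: joints at [67.489, 27.33, 1.283, 89.118, -0.659, 63.558, -4.761], TCP at [0.19, -0.648, 0.194] pointing down, gripper open.
Joint ranges: [-169.35, 169.35], [-19.33, 120.38], [-80.79, 83.38], [13.8, 139.57], [-78.32, 258.32], [9.67, 109.79], [-169.56, 169.56]. Speed limits (degrees/s): [136.94, 136.94, 180, 180, 180, 180, 180].

## Interface

Orientations are given as [roll, pitch, yaw] about the fixed x, y, z axes, in that order (R = Rz(yaw) Ry(pitch) Rx(roll)).
In Python, from rig import monitor, grab_frame, camera_model, r gives the robot as it stands. The module is installed in compiled form; this text tells all that it offers.
- The arm moves only by the shell command python3 -m handwheel 'ROWS' [OPENING]. ROWS is JSON, one flat list of numbers, 6 for each row, row after row: the shift along the tool's x, y, z each as a share of 0.15 m, from -1 to 1, then the turn, a rotation vector about the tool's x, y, z each as a share of pi/2 rad, from -1 to 1. In form: [dx, dy, dz, wx, wy, wz, dx, dy, dz, wx, wy, wz, ...]. A call has 1 to 20 rows; each row is the pose to reach, as a shift and turn from the pose commanded when the call began, along the tool's axes at that moment; what a row does not reach only later rows make up. A row lasts 1/10 s, in which the tool goes at most 50 mm and 8.59 degrees, less where a joint would pass 70% of its speed; a pose out of reach is approached as far as the arm can. A call with a number of a shift or a turn outside -1 to 1 is refused whole. A call with a gripper value outside its range is refused whole. OPENING is the opening, from -1 (shut) to 1 (fully open), set as the call begins (- or left out, the last holds). The fingers move at their own pace and stop on an object; the grip force is fixed at half the most. Time passes only in rows, so rows that repeat a pose let the fingers close. It gives the time, the measured TCP pose, the force, the opening and the grip force at its end, in the units of the state.
- monitor.sense(): the state, without advancing time (a new reading comes with each control period).
- grab_frame(name): name is "side" or "top" or "wrist"; returns (picture, depth): 384x512x3 uint8, red, green, blue; 384x512 float32, m along the optical axis (not along the pixel's ray), 0 where there is no reading.
- camera_model(name): a dict with "K" (3x3 intrinsics, pixels), "k1" (the pictures are not rectified: a ray, as slopes to the right and down, at radius r is drawn at 1 + k1 r^2 times it, then the intrinsics apply), "T" (4x4, takes a point from camera to world coordinates). Camera axes: x right, y up, looking along -z (the intrinsics and any distortion apply to the point x, -y, -z); pixel columns grow to the right and rows downward; lengths in m; the calibration is good to about 2 mm. A picture is of the moment at which its call begins: read the wrist's pose just before it. camera_model takes no time and is no camera call; for the wrist camera it gives the pose at the moment of the call.
- r.sign_off(): hands the job in; it is judged then, once.
The state is a dict: "clock": time; "joint_positions": joint angles; "dq": joint speeds; "joint_efforts": joint torques, N m; "ee_pos": TCP position; "ee_rot": TCP orientation; "contact_force": force on the tool from outside, world axes, zero at the start; "torque": the same for the moment, N m; "gripper_width": opening from 0.0 (shut) to 1.0 (fully open); "grasp_force": force on a finger pad.
Only numpy, scipy, OpenCV 4.12 (cv2) and the standard library are available. Lean on these libraries where they do the work, as an engineer would, in place of code of your own. Each camera call takes 0.05 s, during which the arm holds its last target. There are 200 camera calls.

## Working session

There is one attempt and no reset: what is moved stays moved. The work goes in short steps, Python scripts to look and compute and a shell command to move; the robot and the scene stay as the last step left them, time stands still between calls to the robot, and variables do not carry over. Pictures are saved under pics/ and viewed, at most 10 in all, crops included, and the job is handed in when it is done.

```bash
mkdir -p pics; cat > h.py <<'E'
import numpy as np, cv2
from rig import monitor, grab_frame, camera_model, r
def world(name,d,m=None):
    m=m or camera_model(name); K=np.array(m['K']);T=np.array(m['T']);H,W=d.shape
    u,v=np.meshgrid(np.arange(W),np.arange(H))
    p=cv2.undistortPoints(np.stack([u,v],-1).reshape(-1,1,2).astype(np.float64),K,np.array([m['k1'],0,0,0.])).reshape(H,W,2)
    P=np.stack([p[...,0]*d,-p[...,1]*d,-d],-1)
    return P@T[:3,:3].T+T[:3,3]
E
python3 - <<'E'
from h import *
for n in("top","side"):
    m=camera_model(n);p,d=grab_frame(n);np.savez(n+'.npz',p=p,d=d,P=world(n,d,m));cv2.imwrite(f'pics/{n}0.png',p[...,::-1])
    print(n,np.round(m['T'],3).tolist(),np.round(m['K'],1).tolist(),m['k1'],(d>0).mean())
print(monitor.sense())
E
```

```text
top [[-0.004, 0.992, -0.126, 0.423], [-1.0, -0.005, -0.005, 0.077], [-0.005, 0.125, 0.992, 1.211], [0.0, 0.0, 0.0, 1.0]] [[386.3, 0.0, 251.9], [0.0, 386.3, 187.2], [0.0, 0.0, 1.0]] -0.040769618400400984 0.99615478515625
side [[-0.813, 0.44, -0.38, 0.082], [-0.581, -0.635, 0.509, 0.722], [-0.017, 0.635, 0.772, 1.119], [0.0, 0.0, 0.0, 1.0]] [[443.2, 0.0, 258.7], [0.0, 443.2, 194.6], [0.0, 0.0, 1.0]] -0.13291225107999363 0.996185302734375
{'clock': 0.1, 'joint_positions': array([67.48920722, 27.37159275,  1.28114615, 89.16967869, -0.65747807,
       63.5575212 , -4.76174987]), 'dq': array([ 0.01168111, -0.04609819,  0.00462854, -0.09897275,  0.13007566,
        0.01031299, -0.00800317]), 'joint_efforts': array([ 4.72303873e-03, -5.84090817e+01,  1.54032480e+00, -2.73315418e+01,
       -5.41181909e-02,  1.31410125e-02,  5.61454601e-05]), 'ee_pos': array([ 0.18945444, -0.64727979,  0.19329496]), 'ee_rot': array([-1.79908946e+02,  8.34453993e-03,  1.63175716e+01]), 'contact_force': array([-0.31540039,  0.57145922, -0.31282422]), 'torque': array([ 0.02332817,  0.00069189, -0.03603059]), 'grasp_force': 0.0, 'gripper_width': 1.0006802248699231}
```

View pics/top0.png

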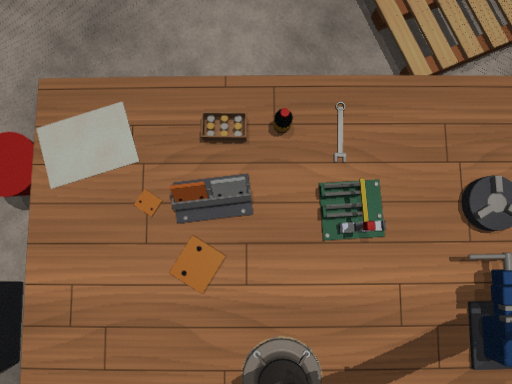

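View pics/side0.png

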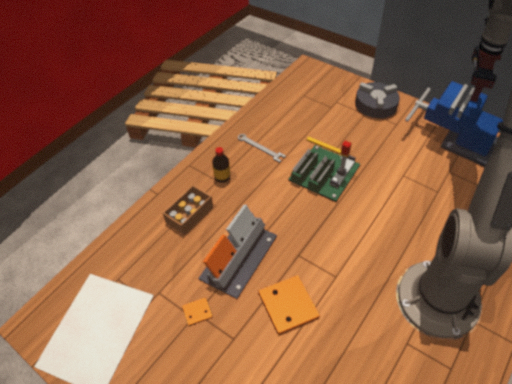

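Top view: the caddy is at about (350,210), with the red knob at (370,226) and the yellow bar at column 365. The rest is at about (212,198), orange plate in its left (+y) bay and metal in its right. The large and small orange sheets at (198,264) and (148,203) are decoys. The side view agrees.

```bash
python3 - <<'E'
from h import *
for n in("top","side"):
    z=np.load(n+'.npz');p,P=z['p'],z['P'];hsv=cv2.cvtColor(p,cv2.COLOR_RGB2HSV);h,s,v=[hsv[...,i].astype(int) for i in range(3)]
    X,Y,Z=P[...,0],P[...,1],P[...,2]
    cad=(X>.35)&(X<.65)&(Y>-.42)&(Y<-.1); rest=(X>.35)&(X<.65)&(Y>.05)&(Y<.4)
    def rect(m,t):
        q=P[m][:,:2].astype(np.float32)
        if len(q)<5: print(n,t,len(q));return
        (c,sz,a)=cv2.minAreaRect(q*1000); print(n,t,len(q),'c',np.round(c,1),'sz',np.round(sz,1),'ang',round(a,2),'zmed',np.round(np.percentile(P[m][:,2],[5,50,95]),4))
    red=cad&((h<8)|(h>172))&(s>150)&(v>80)&(Z>.08)
    rect(red,'red'); rect(red&(Z>.15),'redtop'); 
    yel=cad&(h>20)&(h<35)&(s>150)&(v>100)&(Z>.07); rect(yel,'yel'); rect(yel&(abs(Z-.116)<.004),'yeltop')
    gr=cad&(h>40)&(h<90)&(s>80); rect(gr,'green'); rect(gr&(Z<.016)&(Z>.004),'gbase')
    rect(cad&(Z>.05)&(Z<.065)&(X>.4),'lips')
    rect(rest&(Z>.004)&(Z<.2)&(s<110),'rest grey')
    lo=rest&(Z>.003)&(Z<.014)&(s<110);rect(lo,'rest base')
    o=rest&(h>3)&(h<13)&(s>190)&(Z>.04);rect(o,'orange')
    g=rest&(s<110)&(Z>.06);rect(g,'metal')
    for t,m in(('orange',o),('metal',g)):
        q=P[m];c=np.median(q,0)
        for _ in range(4):
            u,S,vt=np.linalg.svd(q-q.mean(0),full_matrices=False);nn=vt[2];e=(q-q.mean(0))@nn;q=q[abs(e)<.004]
        nn=nn*np.sign(nn[2]);print(n,t,'c',q.mean(0).round(4),'n',nn.round(3),'tilt',np.degrees(np.arcsin(nn[2])).round(1),len(q),'lo/hi',np.percentile(q,[1,99],axis=0).round(4).tolist())
big=cv2.resize(np.load('top.npz')['p'][165:250,160:395],None,fx=3.4,fy=3.4,interpolation=cv2.INTER_CUBIC);cv2.imwrite('pics/topz.png',big[...,::-1])
E
```

```text
top red 65 c [ 450.8 -239.5] sz [19.9 21.8] ang 89.9 zmed [0.1561 0.1593 0.1627]
top redtop 65 c [ 450.8 -239.5] sz [19.9 21.8] ang 89.9 zmed [0.1561 0.1593 0.1627]
top yel 179 c [ 523.5 -236.6] sz [120.8  12.9] ang 3.46 zmed [0.1141 0.1172 0.1203]
top yeltop 164 c [ 523.5 -236.7] sz [120.8  12.5] ang 3.21 zmed [0.1139 0.117  0.1194]
top green 1886 c [ 503.8 -224.5] sz [176.3 191.6] ang 3.27 zmed [0.0078 0.0119 0.0349]
top gbase 1647 c [ 504.  -225.5] sz [176.4 189.6] ang 3.37 zmed [0.0076 0.0115 0.0149]
top lips 377 c [ 511.6 -191.1] sz [138.6 110. ] ang 3.29 zmed [0.0506 0.0546 0.0594]
top rest grey 2559 c [496.5 206.7] sz [220.3 249.1] ang 6.51 zmed [0.0061 0.034  0.1059]
top rest base 1236 c [541.4 211.5] sz [130.6 249.4] ang 6.91 zmed [0.0047 0.0086 0.0122]
top orange 504 c [517.4 187.7] sz [279.5  81.8] ang 65.81 zmed [0.0595 0.0895 0.1104]
top metal 825 c [543.4 177. ] sz [278.2 143.8] ang 67.04 zmed [0.0617 0.1031 1.2111]
top orange c [0.5532 0.2684 0.0898] n [-0.918 -0.101  0.382] tilt 22.5 105 lo/hi [[0.5464, 0.2213, 0.0787], [0.5599, 0.3158, 0.1013]]
top metal c [0.4677 0.
[... 623 characters left out ...]
 lips 217 c [ 513.4 -190.8] sz [142.7 117.1] ang 0.74 zmed [0.0503 0.0537 0.0585]
side rest grey 2859 c [545.3 199.5] sz [147.7 275.1] ang 12.21 zmed [0.0054 0.035  0.1027]
side rest base 1324 c [554.5 199.5] sz [150.8 269.3] ang 7.0 zmed [0.0045 0.008  0.0116]
side orange 665 c [555.8 275.9] sz [ 41.5 101.1] ang 5.69 zmed [0.0591 0.0865 0.1088]
side metal 631 c [556.4 213.8] sz [ 54.5 241.8] ang 7.78 zmed [0.0617 0.0864 0.1093]
side orange c [0.553  0.2768 0.0846] n [-0.854 -0.096  0.511] tilt 30.7 613 lo/hi [[0.5329, 0.2277, 0.056], [0.5736, 0.3239, 0.1108]]
side metal c [0.5677 0.1571 0.086 ] n [-0.852 -0.089  0.516] tilt 31.1 475 lo/hi [[0.5489, 0.1075, 0.0609], [0.5871, 0.2062, 0.1113]]
```

View pics/topz.png

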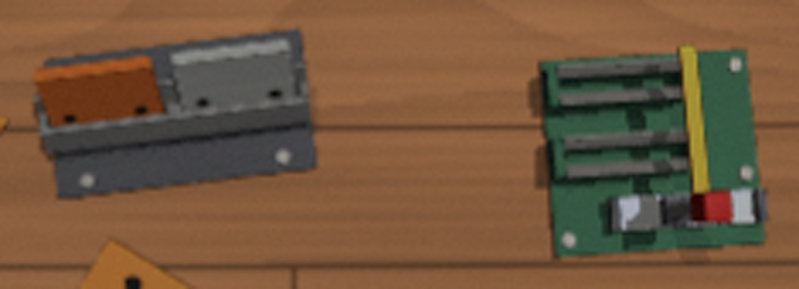

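Zoom: the caddy's slots run along image x and the bar at column 690 is partly open. The plates lean away from the robot in the rest. Next I'll write a helper that converts pose targets into row shares.

```bash
cat > go.py <<'E'
import sys
from h import *
from scipy.spatial.transform import Rotation as Ro
# target: x y z(TCP) yaw tilt  (tool x=plate y, tool y=plate x, tool z=-plate z)
def go(x,y,z,yaw,tilt=0):
    s=monitor.sense();R=Ro.from_euler('xyz',s['ee_rot'],degrees=True)
    T=Ro.from_euler('ZY',[yaw,tilt],degrees=True)*Ro.from_matrix([[0,1,0],[1,0,0],[0,0,-1.]])
    d=R.inv().apply(np.array([x,y,z])-s['ee_pos']);w=(R.inv()*T).as_rotvec()
    print('t',s['clock'],'pos',s['ee_pos'].round(4),'F',s['contact_force'].round(1),'w',round(s['gripper_width'],3),'gf',round(s['grasp_force'],1))
    print('shares',(d/.15).round(3).tolist(),(w/(np.pi/2)).round(3).tolist(),'mm',(1000*d).round(1))
if __name__=='__main__': go(*map(float,sys.argv[1:]))
E
python3 - <<'E'
from h import *
c=np.array([.532,-.1914]);a=np.radians(3.3);R=np.array([[np.cos(a),-np.sin(a)],[np.sin(a),np.cos(a)]])
for n in("top","side"):
    P=np.load(n+'.npz')['P'];q=(P[...,:2]-c)@R
    for y in range(-130,70,12):
        m=(abs(q[...,0]+.085)<.014)&(abs(q[...,1]-y/1000)<.006)&(P[...,2]<.2)
        print(n,y,m.sum(),P[m][:,2].max().round(3) if m.any() else '',end=' | ')
    print()
E
python3 go.py .450 -.237 .25 3.3
```

```text
top -130 9 0.036 | top -118 47 0.038 | top -106 35 0.026 | top -94 7 0.028 | top -82 3 0.023 | top -70 4 0.024 | top -58 23 0.163 | top -46 60 0.163 | top -34 121 0.165 | top -22 35 0.026 | top -10 35 0.028 | top 2 27 0.035 | top 14 51 0.041 | top 26 34 0.019 | top 38 38 0.015 | top 50 33 0.016 | top 62 40 0.016 | 
side -130 2 0.005 | side -118 30 0.035 | side -106 22 0.035 | side -94 20 0.022 | side -82 16 0.023 | side -70 9 0.025 | side -58 9 0.157 | side -46 46 0.161 | side -34 204 0.161 | side -22 37 0.157 | side -10 23 0.026 | side 2 9 0.023 | side 14 56 0.035 | side 26 25 0.03 | side 38 24 0.013 | side 50 20 0.014 | side 62 42 0.015 | 
t 0.1 pos [ 0.1895 -0.6473  0.1933] F [-0.3  0.6 -0.3] w 1.001 gf 0.0
shares [2.435, -2.138, -0.375] [-0.001, -0.001, -0.855] mm [ 365.3 -320.6  -56.2]
```

```bash
python3 -m handwheel '[0,0,-0.37,0,0,0, 0.4,-0.35,-0.37,0,0,0, 0.9,-0.8,-0.37,0,0,-0.2, 0.9,-0.8,-0.37,0,0,-0.855, 0.9,-0.8,-0.37,0,0,-0.855, 0.9,-0.8,-0.37,0,0,-0.855, 0.9,-0.8,-0.37,0,0,-0.855, 0.9,-0.8,-0.37,0,0,-0.855, 0.9,-0.8,-0.37,0,0,-0.855, 0.9,-0.8,-0.37,0,0,-0.855, 0.9,-0.8,-0.37,0,0,-0.855, 0.9,-0.8,-0.37,0,0,-0.855]' 0.0; python3 go.py .450 -.237 .25 3.3
```

```text
clock: 1.3
ee_pos: [0.2852, -0.4945, 0.2492]
ee_rot: [-180.0, -0.0, 93.3]
contact_force: [-0.2, -1.1, -0.4]
gripper_width: 0.5
grasp_force: 0.0
t 1.3 pos [ 0.2852 -0.4945  0.2492] F [-0.2 -1.1 -0.4] w 0.5 gf 0.0
shares [1.65, 1.196, -0.004] [-0.0, -0.001, 0.0] mm [247.5 179.5  -0.6]
```

```bash
python3 -m handwheel '[0.3,0.21,0,0,0,0, 0.6,0.43,0,0,0,0, 0.84,0.6,0,0,0,0, 0.84,0.6,0,0,0,0, 0.84,0.6,0,0,0,0]'; python3 -m handwheel '[0.3,0.21,0,0,0,0, 0.6,0.43,0,0,0,0, 0.81,0.596,0,0,0,0, 0.81,0.596,0,0,0,0, 0.81,0.596,0,0,0,0, 0.81,0.596,0,0,0,0]'; python3 - <<'E'
from h import *
from go import go
m=camera_model('wrist');p,d=grab_frame('wrist');P=world('wrist',d,m);cv2.imwrite('pics/w1.png',p[...,::-1])
hsv=cv2.cvtColor(p,cv2.COLOR_RGB2HSV);h,s,v=[hsv[...,i].astype(int) for i in range(3)]
red=((h<8)|(h>172))&(s>150)&(v>60)&(P[...,2]>.145)&(P[...,2]<.17)
print(cv2.minAreaRect((P[red][:,:2]*1000).astype(np.float32)),np.median(P[red],0),red.sum())
go(.450,-.237,.136,3.3)
E
```

```text
clock: 1.8
ee_pos: [0.369, -0.3626, 0.2497]
ee_rot: [-180.0, 0.0, 93.3]
contact_force: [0.4, 0.5, -0.6]
gripper_width: 0.498
grasp_force: 0.0
clock: 2.4
ee_pos: [0.4493, -0.2399, 0.2493]
ee_rot: [-179.9, 0.0, 93.0]
contact_force: [-0.8, 0.2, 0.0]
gripper_width: 0.502
grasp_force: 0.0
((451.17529296875, -237.41856384277344), (24.57135009765625, 22.110654830932617), 2.427316427230835) [ 0.45105036 -0.23604239  0.15775156] 784
t 2.45 pos [ 0.4492 -0.2399  0.2493] F [-1.5 -0.1 -0.5] w 0.501 gf 0.0
shares [0.019, 0.007, 0.756] [-0.001, 0.0, -0.003] mm [  2.9   1.  113.3]
```

View pics/w1.png

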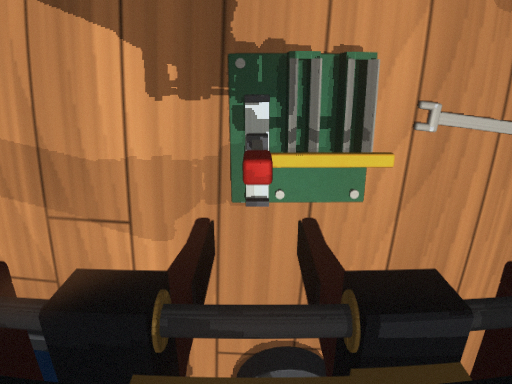

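The wrist view shows the knob at (257,167) between the finger lines, with the bar running right from it. I'll descend and grip it.

```bash
python3 -m handwheel '[0.01,0.01,0.25,0,0,0, 0.02,0.012,0.5,0,0,0, 0.02,0.012,0.65,0,0,0, 0.02,0.012,0.75,0,0,0, 0.02,0.012,0.75,0,0,0]'; python3 -m handwheel '[0,0,0,0,0,0, 0,0,0,0,0,0, 0,0,0,0,0,0, 0,0,0,0,0,0]' -1; python3 -m handwheel '[-0.06,0,0,0,0,0, -0.12,0,0,0,0,0, -0.18,0,0,0,0,0, -0.24,0,0,0,0,0, -0.3,0,0,0,0,0, -0.33,0,0,0,0,0, -0.33,0,0,0,0,0]'
```

```text
clock: 2.95
ee_pos: [0.4496, -0.2356, 0.135]
ee_rot: [-179.8, -0.1, 93.1]
contact_force: [0.4, 1.0, -0.3]
gripper_width: 0.499
grasp_force: 0.0
clock: 3.35
ee_pos: [0.4526, -0.2346, 0.1379]
ee_rot: [179.9, 0.0, 93.2]
contact_force: [-0.2, -0.6, -1.5]
gripper_width: 0.176
grasp_force: 0.0
clock: 4.05
ee_pos: [0.4549, -0.2846, 0.137]
ee_rot: [-180.0, -0.0, 93.2]
contact_force: [-0.9, -0.6, 0.4]
gripper_width: 0.009
grasp_force: 0.0
```

```bash
python3 - <<'E'
from h import *
p,d=grab_frame('top');q,_=grab_frame('wrist')
a=cv2.resize(p[165:265,290:410],(480,400),interpolation=cv2.INTER_CUBIC);b=q[::2,::2]
im=np.zeros((400,740,3),np.uint8);im[:,:480]=a;im[:192,484:740]=b
s,_=grab_frame('side');im[200:,484:740]=cv2.resize(s[100:230,250:410],(256,200))
cv2.imwrite('pics/k2.png',im[...,::-1]);print(monitor.sense()['ee_pos'],monitor.sense()['gripper_width'])
E
```

```text
[ 0.45499058 -0.28329369  0.13711481] 0.009264206197055083
```

View pics/k2.png

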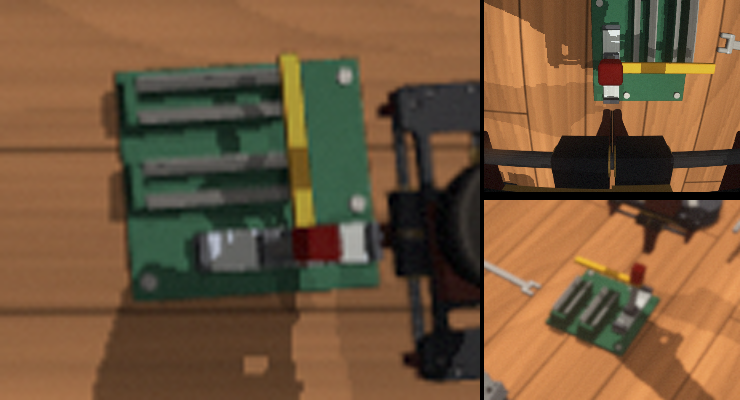

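The lock didn't move: the knob is at (318,243) in the top crop and the closed fingers stand to its right. I'll check where the cameras put the fingertips compared with the reported TCP.

```bash
python3 - <<'E'
from h import *
s=monitor.sense();print(s['ee_pos'],s['ee_rot'],s['joint_positions'].round(2))
for n in('side','top','wrist'):
    m=camera_model(n);p,d=grab_frame(n);P=world(n,d,m)
    ok=(abs(P[...,0]-.455)<.16)&(abs(P[...,1]+.283)<.16)&(P[...,2]>.11)&(P[...,2]<.40)&(d>0)
    hsv=cv2.cvtColor(p,cv2.COLOR_RGB2HSV);h,sv,v=[hsv[...,i].astype(int) for i in range(3)]
    ok&=~((h>18)&(h<90)&(sv>150))
    for lo in np.arange(.11,.40,.02):
        k=ok&(P[...,2]>=lo)&(P[...,2]<lo+.02)
        if k.sum()>3:
            q=P[k]; print(n,lo.round(2),k.sum(),'x',np.percentile(q[:,0],[2,50,98]).round(3),'y',np.percentile(q[:,1],[2,50,98]).round(3))
    if n=='wrist':
        print(m['T'].round(3)); 
        for (u,v_) in((256,225),(250,235),(262,235),(256,240)): print(u,v_,P[v_,u].round(3),d[v_,u])
E
```

```text
[ 0.45499058 -0.28329369  0.13711481] [-1.79995767e+02 -1.67936730e-02  9.32969674e+01] [ 44.92  19.89 -23.95 110.15  10.08  52.    19.3 ]
side 0.11 90 x [0.438 0.494 0.586] y [-0.245 -0.23  -0.222]
side 0.13 42 x [0.436 0.447 0.462] y [-0.239 -0.227 -0.223]
side 0.15 63 x [0.438 0.449 0.462] y [-0.275 -0.235 -0.223]
side 0.17 38 x [0.445 0.455 0.465] y [-0.285 -0.27  -0.264]
side 0.19 40 x [0.444 0.453 0.467] y [-0.284 -0.27  -0.266]
side 0.21 52 x [0.442 0.455 0.468] y [-0.277 -0.27  -0.266]
side 0.23 26 x [0.372 0.448 0.532] y [-0.298 -0.258 -0.246]
side 0.25 280 x [0.374 0.457 0.529] y [-0.305 -0.253 -0.243]
side 0.27 575 x [0.368 0.456 0.542] y [-0.312 -0.264 -0.245]
side 0.29 196 x [0.373 0.435 0.537] y [-0.3   -0.263 -0.253]
side 0.31 85 x [0.414 0.438 0.47 ] y [-0.301 -0.261 -0.25 ]
side 0.33 210 x [0.415 0.432 0.486] y [-0.308 -0.256 -0.245]
side 0.35 98 x [0.417 0.441 0.486] y [-0.279 -0.251 -0.24 ]
side 0.37 181 x [0.416 0.443 0.486] y [-0.284 -0.25  -0.241]
side 0.39 78 x [0.418 0.439 0.48 ] y [-0.281 -0.251 -0.244]
top 0.11 29 x [0.442 0.486 0.569] y [-0.246 -0.23  -0.22
[... 811 characters left out ...]
0.463] y [-0.272 -0.238 -0.227]
wrist 0.17 733 x [0.447 0.456 0.464] y [-0.28  -0.272 -0.271]
wrist 0.19 1137 x [0.445 0.456 0.466] y [-0.288 -0.272 -0.27 ]
wrist 0.21 774 x [0.444 0.455 0.466] y [-0.28  -0.272 -0.27 ]
wrist 0.23 1423 x [0.381 0.526 0.53 ] y [-0.296 -0.275 -0.247]
wrist 0.25 29875 x [0.383 0.454 0.528] y [-0.284 -0.254 -0.248]
wrist 0.27 7889 x [0.406 0.45  0.503] y [-0.267 -0.261 -0.25 ]
[[ 0.998 -0.055 -0.017  0.451]
 [ 0.058  0.953  0.297 -0.201]
 [-0.    -0.297  0.955  0.328]
 [ 0.     0.     0.     1.   ]]
256 225 [ 0.456 -0.274  0.171] 0.17145655
250 235 [ 0.453 -0.272  0.185] 0.15733753
262 235 [ 0.458 -0.272  0.185] 0.1576566
256 240 [ 0.456 -0.274  0.187] 0.15609226
```

```bash
python3 - <<'E'
from h import *
print('nose',r.nose_length, [a for a in dir(r) if a[0]!='_'])
s=monitor.sense()
m=camera_model('wrist');p,d=grab_frame('wrist');P=world('wrist',d,m)
k=(abs(P[...,0]-.456)<.02)&(P[...,1]<-.262)&(P[...,1]>-.3)&(P[...,2]>.1)
print(P[k][:,2].min(),np.percentile(P[k][:,2],[1,5]))
for n in('side','top'):
    p,d=grab_frame(n);P=world(n,d)
    k=(abs(P[...,0]-.456)<.02)&(P[...,1]<-.256)&(P[...,1]>-.31)&(P[...,2]>.1)&(P[...,2]<.3)
    print(n,np.sort(P[k][:,2])[:8].round(3))
E
```

```text
nose 0.011 ['PlanningError', 'nose_length', 'sign_off']
0.16510129587783776 [0.16842797 0.17593242]
side [0.166 0.166 0.167 0.168 0.168 0.169 0.169 0.169]
top [0.167 0.168 0.169 0.171 0.173 0.173 0.173 0.174]
```

All three cameras put the fingertips at z = 0.1655, but the reported pose implies 0.126. The hand therefore sits about 39 mm behind the reported TCP. I'll go back over the knob and grip 41 mm lower.

```bash
python3 -m handwheel '[0.1,0,0,0,0,0, 0.31,-0.01,0,0,0,0, 0.31,-0.01,0,0,0,0, 0.31,-0.01,0,0,0,0, 0.31,-0.01,0.1,0,0,0, 0.31,-0.01,0.2,0,0,0, 0.31,-0.01,0.28,0,0,0, 0.31,-0.01,0.28,0,0,0]' 0; python3 -m handwheel '[0,0,0,0,0,0, 0,0,0,0,0,0, 0,0,0,0,0,0, 0,0,0,0,0,0]' -1;python3 -m handwheel '[-0.06,0,0,0,0,0, -0.12,0,0,0,0,0, -0.18,0,0,0,0,0, -0.24,0,0,0,0,0, -0.3,0,0,0,0,0, -0.33,0,0,0,0,0, -0.33,0,0,0,0,0]'
```

```text
clock: 5.3
ee_pos: [0.4496, -0.2374, 0.0936]
ee_rot: [-179.9, -0.1, 93.2]
contact_force: [-0.5, 0.1, 0.6]
gripper_width: 0.5
grasp_force: 0.0
clock: 5.7
ee_pos: [0.4505, -0.2377, 0.0957]
ee_rot: [-180.0, 0.0, 93.2]
contact_force: [-2.6, -0.6, 4.6]
gripper_width: 0.289
grasp_force: 30.0
clock: 6.4
ee_pos: [0.4534, -0.288, 0.0957]
ee_rot: [-180.0, 0.1, 93.2]
contact_force: [-2.3, -2.0, 5.1]
gripper_width: 0.295
grasp_force: 30.0
```

```bash
for i in 1 2 3; do python3 -m handwheel '[-0.01,0,0,0,0,0, -0.02,0,0,0,0,0, -0.02,0,0,0,0,0]' | egrep 'ee_pos|contact'; done
```

```text
ee_pos: [0.4534, -0.2891, 0.0957]
contact_force: [-4.8, 3.4, 8.4]
ee_pos: [0.4533, -0.2892, 0.0957]
contact_force: [-6.6, 11.3, 12.1]
ee_pos: [0.4533, -0.2894, 0.0956]
contact_force: [-9.0, 19.3, 16.7]
```

Stop felt at y = -0.289, 51 mm of travel. I'll release, rise, and confirm from the top camera.

```bash
python3 -m handwheel '[0.04,0,0,0,0,0, 0.04,0,0,0,0,0]' | grep contact; python3 -m handwheel '[0,0,0,0,0,0, 0,0,0,0,0,0, 0,0,-0.3,0,0,0, 0.1,0,-0.6,0,0,0, 0.4,0,-0.95,0,0,0, 0.7,0,-0.95,0,0,0, 1,0,-0.95,0,0,0, 1,0,-0.95,0,0,0]' 0.0;  python3 - <<'E'
from h import *
from go import go
p,d=grab_frame('side');P=world('side',d)
hsv=cv2.cvtColor(p,cv2.COLOR_RGB2HSV);h,s,v=[hsv[...,i].astype(int) for i in range(3)]
red=((h<8)|(h>172))&(s>150)&(v>60)&(P[...,2]>.145)&(P[...,2]<.17)&(P[...,0]>.35)&(P[...,0]<.6)
print('knob',cv2.minAreaRect((P[red][:,:2]*1000).astype(np.float32)),red.sum())
# plates, side camera from stored
z=np.load('side.npz');P=z['P'];hsv=cv2.cvtColor(z['p'],cv2.COLOR_RGB2HSV);h,s,v=[hsv[...,i].astype(int) for i in range(3)]
X,Y,Z=P[...,0],P[...,1],P[...,2];rest=(X>.4)&(X<.65)&(Y>.05)&(Y<.36)&(Z>.05)&(Z<.14)
a=np.radians(6.2);c,s_=np.cos(a),np.sin(a)
ex=np.array([c,s_,0]);ey=np.array([-s_,c,0]);n=np.cos(np.pi/6)*ex-.5*np.array([0,0,1]);up=.5*ex+np.cos(np.pi/6)*np.array([0,0,1])
for t,m in(('orange',rest&(h>3)&(h<13)&(s>190)),('metal',rest&(s<90)&(v>90)&(Y<.215)&(Z>.06))):
    q=P[m];f=q@n;med=np.median(f);face=q[abs(f-med)<.004]
    print(t,len(q),'face n',med.round(4),'up',np.percentile(face@up,[1,50,98,99.5]).round(4),'y',np.percentile(face@ey,[1,2,98,99]).round(4))
go(.55,.15,.25,6.2,0)
E
```

```text
contact_force: [-4.1, 2.2, 7.6]
clock: 8.3
ee_pos: [0.4462, -0.1341, 0.239]
ee_rot: [179.8, 0.0, 93.8]
contact_force: [0.2, -0.6, 0.6]
gripper_width: 0.505
grasp_force: 0.0
knob ((454.385498046875, -286.1902160644531), (26.77947235107422, 28.70587921142578), 9.737801551818848) 59
orange 665 face n 0.4596 up [0.3301 0.3634 0.3927 0.3943] y [0.1668 0.1674 0.2618 0.2624]
metal 575 face n 0.4605 up [0.3358 0.3661 0.3941 0.395 ] y [0.0457 0.047  0.1434 0.144 ]
t 8.35 pos [ 0.4459 -0.1367  0.2385] F [ 0.1 -0.5 -0.7] w 0.505 gf 0.0
shares [1.863, 0.814, -0.077] [0.001, 0.0, -0.029] mm [279.5 122.  -11.5]
```

```bash
python3 go.py .6405 .1625 .22 6.2 30; python3 -m handwheel '[0.3,0.3,-0.2,0,0,0, 0.6,0.6,-0.2,0,0,0, 0.9,0.9,-0.2,0,0,0, 0.95,0.95,-0.2,0,0,0, 0.95,0.95,-0.2,0,0,0, 0.95,0.95,-0.2,0,0,0]' | head -2;  python3 go.py .6405 .1625 .22 6.2 30
```

```text
t 8.35 pos [ 0.4459 -0.1367  0.2385] F [ 0.1 -0.5 -0.7] w 0.505 gf 0.0
shares [1.909, 1.421, 0.125] [0.334, -0.007, -0.028] mm [286.3 213.1  18.7]
clock: 8.95
ee_pos: [0.5802, 0.0105, 0.2666]
t 8.95 pos [0.5802 0.0105 0.2666] F [ 0.1 -0.7 -0.8] w 0.5 gf 0.0
shares [0.988, 0.461, 0.311] [0.333, -0.009, -0.031] mm [148.2  69.1  46.6]
```

```bash
python3 -m handwheel '[0.3,0.2,0,0.09,0,0, 0.6,0.4,0,0.18,0,-0.015, 0.9,0.46,0.1,0.25,0,-0.03, 0.988,0.461,0.2,0.333,-0.009,-0.031, 0.988,0.461,0.31,0.333,-0.009,-0.031, 0.988,0.461,0.31,0.333,-0.009,-0.031, 0.988,0.461,0.31,0.333,-0.009,-0.031]'; cat > look.py <<'E'
import sys
from h import *
s=monitor.sense();R=camera_model
from scipy.spatial.transform import Rotation as Ro
M=Ro.from_euler('xyz',s['ee_rot'],degrees=True)
for n in('wrist','side','top'):
    m=camera_model(n);p,d=grab_frame(n);P=world(n,d,m);np.savez('c_'+n+'.npz',p=p,P=P)
    q=M.inv().apply((P-s['ee_pos']).reshape(-1,3)).reshape(P.shape)*1000
    for sg in(-1,1):
        k=(abs(q[...,0])<14)&(q[...,1]*sg>5)&(q[...,1]*sg<75)&(q[...,2]>-75)&(q[...,2]<-20)&(d>0)
        if k.sum()>20: print(n,sg,k.sum(),'tipz',np.percentile(q[k][:,2],[95,99,99.8]).round(1),'y',np.percentile(q[k][:,1],[2,98]).round(1),'x',np.percentile(q[k][:,0],[2,98]).round(1))
cv2.imwrite(sys.argv[1],np.load('c_wrist.npz')['p'][...,::-1])
E
python3 look.py pics/w3.png
```

```text
clock: 9.65
ee_pos: [0.6405, 0.1592, 0.2228]
ee_rot: [-150.2, 0.1, 95.9]
contact_force: [0.0, 0.2, 0.7]
gripper_width: 0.502
grasp_force: 0.0
wrist -1 1616 tipz [-32.7 -30.  -29.1] y [-31.  -20.9] x [-8.3 12.3]
wrist 1 1628 tipz [-32.8 -29.7 -28.7] y [22.5 32.3] x [-8.4 12.3]
side -1 121 tipz [-33.8 -32.2 -31.5] y [-34.6 -22.2] x [-8.9 13.8]
side 1 122 tipz [-32.9 -31.3 -30.3] y [19.4 31. ] x [-9.7 13.8]
top -1 69 tipz [-33.  -32.2 -32. ] y [-36.3 -30.6] x [-10.9  10.8]
```

View pics/w3.png

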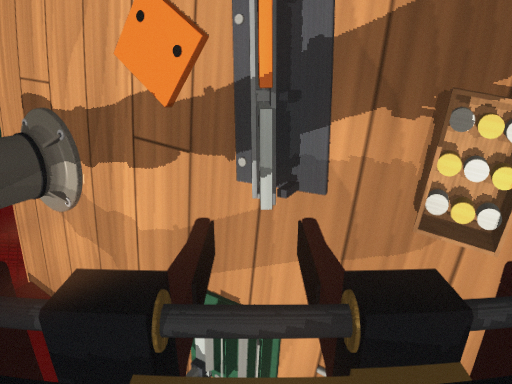

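The wrist view, looking down the lean, shows the metal plate's top edge at (266,108–208), roughly centred between the fingers, and the orange plate above it. The tip offset is confirmed along the tool axis, with tips at tool z = -29 mm. Now I'll measure the plates in the tool frame.

```bash
python3 - <<'E'
from h import *
from scipy.spatial.transform import Rotation as Ro
s=monitor.sense();M=Ro.from_euler('xyz',s['ee_rot'],degrees=True)
for n in('wrist','side'):
    z=np.load(f'c_{n}.npz');P=z['P'];hsv=cv2.cvtColor(z['p'],cv2.COLOR_RGB2HSV);h,sv,v=[hsv[...,i].astype(int) for i in range(3)]
    q=M.inv().apply((P-s['ee_pos']).reshape(-1,3)).reshape(P.shape)*1000
    k=(P[...,2]>.05)&(P[...,2]<.13)&(abs(q[...,1])<15)&(abs(q[...,0])<200)
    o=k&(h<14)&(sv>170);g=k&(sv<100)
    for t,m in(('orange',o),('metal',g&(q[...,2]<60))):
        if m.sum()<10: continue
        a=q[m];top=np.percentile(a[:,2],2);e=a[abs(a[:,2]-top)<5]
        print(n,t,m.sum(),'topz',np.percentile(a[:,2],[1,5,20]).round(1),'edge y',np.percentile(e[:,1],[2,50,98]).round(1),'edge x',np.percentile(e[:,0],[1,99]).round(1),len(e))
        print('  rect',cv2.minAreaRect(e[:,:2].astype(np.float32)))
E
```

```text
wrist orange 343 topz [127.9 128.4 129. ] edge y [ 4.1 10.5 14.9] edge x [ 70.6 142.6] 279
  rect ((107.83930969238281, 9.495768547058105), (10.835200309753418, 74.52085876464844), 89.851806640625)
side orange 709 topz [127.7 129.1 136.6] edge y [ 1.8  6.4 14.6] edge x [ 76.9 172.1] 113
  rect ((124.96125793457031, 8.163342475891113), (13.54347038269043, 98.96977233886719), 89.41841125488281)
```

```bash
python3 - <<'E'
from h import *
from scipy.spatial.transform import Rotation as Ro
s=monitor.sense();M=Ro.from_euler('xyz',s['ee_rot'],degrees=True)
for n in('wrist','side'):
    z=np.load(f'c_{n}.npz');P=z['P'];hsv=cv2.cvtColor(z['p'],cv2.COLOR_RGB2HSV);sv=hsv[...,1].astype(int)
    q=M.inv().apply((P-s['ee_pos']).reshape(-1,3)).reshape(P.shape)*1000
    m=(abs(q[...,1]-8)<13)&(q[...,0]>-75)&(q[...,0]<62)&(q[...,2]>118)&(q[...,2]<134)
    a=q[m];print(n,len(a),'z',np.percentile(a[:,2],[2,20,50]).round(1),'y',np.percentile(a[:,1],[2,50,98]).round(1),'x',np.percentile(a[:,0],[1,99]).round(1),cv2.minAreaRect(a[:,:2].astype(np.float32)))
E
```

```text
wrist 1270 z [127.6 128.5 129.1] y [ 5.1 10.8 16.5] x [-47.3  50.8] ((1.2826004028320312, 11.018198013305664), (11.667191505432129, 100.16770935058594), 89.87989044189453)
side 124 z [127.1 128.3 130. ] y [ 1.6  7.6 17.6] x [-43.2  53.5] ((3.8343429565429688, 10.554615020751953), (99.69998168945312, 19.81783103942871), 0.0008147853659465909)
```

```bash
python3 -m handwheel '[0.01,0.07,0.2,0,0,0, 0.01,0.07,0.45,0,0,0, 0.01,0.07,0.7,0,0,0, 0.01,0.07,0.9,0,0,0, 0.01,0.07,0.9,0,0,0]'|egrep 'pos|cont'; python3 -m handwheel '[0,0,0.1,0,0,0, 0,0,0.2,0,0,0, 0,0,0.3,0,0,0, 0,0,0.36,0,0,0, 0,0,0.36,0,0,0]'|egrep 'pos|cont';python3 -m handwheel '[0,0,0,0,0,0, 0,0,0,0,0,0, 0,0,0,0,0,0, 0,0,0,0,0,0, 0,0,0,0,0,0]' -1
```

```text
ee_pos: [0.5793, 0.155, 0.0985]
contact_force: [0.1, -0.6, 0.0]
ee_pos: [0.554, 0.154, 0.0515]
contact_force: [-0.1, -1.1, 1.2]
clock: 11.3
ee_pos: [0.5543, 0.1545, 0.0531]
ee_rot: [-149.9, 0.1, 96.2]
contact_force: [-2.7, -0.9, 5.7]
gripper_width: 0.135
grasp_force: 30.0
```

Gripped (11.9 mm opening). Lifting along the lean.

```bash
python3 -m handwheel '[0,0,-0.08,0,0,0, 0,0,-0.2,0,0,0, 0,0,-0.35,0,0,0, 0,0,-0.5,0,0,0, 0,0,-0.65,0,0,0, 0,0,-0.8,0,0,0, 0,0,-0.9,0,0,0, 0,0,-0.9,0,0,0]'; python3 go.py .5644 -.1882 .19 3.3 0
```

```text
clock: 12.1
ee_pos: [0.6243, 0.1624, 0.1708]
ee_rot: [-150.3, 0.0, 96.1]
contact_force: [0.1, 0.9, -4.5]
gripper_width: 0.135
grasp_force: 30.0
t 12.1 pos [0.6243 0.1624 0.1708] F [ 0.1  0.9 -4.5] w 0.135 gf 30.0
shares [-2.282, -0.623, 0.208] [-0.33, 0.008, 0.03] mm [-342.3  -93.4   31.2]
```

```bash
python3 -m handwheel '[-0.1,-0.1,-0.1,-0.04,0,0, -0.3,-0.3,-0.1,-0.1,0,0, -0.5,-0.4,-0.05,-0.18,0,0.01, -0.7,-0.5,0,-0.25,0.004,0.02, -0.9,-0.5,0,-0.33,0.008,0.03, -0.95,-0.5,0,-0.33,0.008,0.03, -0.95,-0.5,0,-0.33,0.008,0.03, -0.95,-0.5,0,-0.33,0.008,0.03]'; python3 go.py .5644 -.1882 .16 3.3 0
```

```text
clock: 12.9
ee_pos: [0.5731, 0.0143, 0.2066]
ee_rot: [-179.7, -0.0, 93.4]
contact_force: [0.8, 0.9, -3.9]
gripper_width: 0.131
grasp_force: 30.0
t 12.9 pos [0.5731 0.0143 0.2066] F [ 0.8  0.9 -3.9] w 0.131 gf 30.0
shares [-1.344, -0.136, 0.311] [-0.003, -0.0, 0.001] mm [-201.7  -20.4   46.7]
```

```bash
python3 -m handwheel '[-0.15,-0.02,0,0,0,0, -0.4,-0.06,0.05,0,0,0, -0.65,-0.1,0.1,0,0,0, -0.9,-0.136,0.15,0,0,0, -0.95,-0.136,0.2,0,0,0, -0.95,-0.136,0.2,0,0,0]'|head -1; python3 -m handwheel '[-0.15,0,0,0,0,0, -0.3,0,0.05,0,0,0, -0.39,0,0.11,0,0,0, -0.39,0,0.11,0,0,0, -0.39,0,0.11,0,0,0, -0.39,0,0.11,0,0,0]'; python3 - <<'E'
from h import *
from go import go
go(.5644,-.1882,.037,3.3)
# measure plate bottom/slots from wrist+side
from scipy.spatial.transform import Rotation as Ro
s=monitor.sense();a=np.radians(3.3);R=np.array([[np.cos(a),-np.sin(a)],[np.sin(a),np.cos(a)]]);o=np.array([.5325,-.190])
for n in('wrist','side','top'):
    m=camera_model(n);p,d=grab_frame(n);P=world(n,d,m);np.savez('c_'+n+'.npz',p=p,P=P)
    q=(P[...,:2]-o)@R*1000;z=P[...,2]*1000
    k=(abs(q[...,1])<35)&(z>50)&(z<60)&(q[...,0]>-60)&(q[...,0]<70)
    h,e=np.histogram(q[k][:,0],np.arange(-60,71,5));print(n,'lips z50-60 hist x',list(zip(e[:-1].astype(int),h)))
    k=(abs(q[...,0]-32)<14)&(z>70)&(z<170)&(abs(q[...,1])<70)
    if k.sum()>20:print('   plate z',np.percentile(z[k],[1,5,50,95,99]).round(1),'x',np.percentile(q[k][:,0],[2,50,98]).round(1),'y',np.percentile(q[k][:,1],[1,99]).round(1))
b=np.load('c_wrist.npz')['p'];c=np.load('c_side.npz')['p']
cv2.imwrite('pics/p1.png',np.hstack([b,cv2.resize(c[100:230,250:410],(288,384))])[...,::-1])
E
```

```text
clock: 13.5
clock: 14.1
ee_pos: [0.5646, -0.1864, 0.161]
ee_rot: [-179.8, 0.0, 93.5]
contact_force: [0.3, 0.1, -3.6]
gripper_width: 0.132
grasp_force: 30.0
t 14.1 pos [ 0.5646 -0.1864  0.161 ] F [ 0.3  0.1 -3.6] w 0.132 gf 30.0
shares [-0.012, 0.001, 0.827] [-0.003, 0.0, 0.002] mm [ -1.7   0.2 124. ]
wrist lips z50-60 hist x [(np.int64(-60), np.int64(0)), (np.int64(-55), np.int64(0)), (np.int64(-50), np.int64(249)), (np.int64(-45), np.int64(403)), (np.int64(-40), np.int64(0)), (np.int64(-35), np.int64(0)), (np.int64(-30), np.int64(0)), (np.int64(-25), np.int64(11)), (np.int64(-20), np.int64(327)), (np.int64(-15), np.int64(158)), (np.int64(-10), np.int64(0)), (np.int64(-5), np.int64(0)), (np.int64(0), np.int64(0)), (np.int64(5), np.int64(0)), (np.int64(10), np.int64(0)), (np.int64(15), np.int64(325)), (np.int64(20), np.int64(50)), (np.int64(25), np.int64(0)), (np.int64(30), np.int64(0)), (np.int64(35), np.int64(0)), (np.int64(40), np.int64(28)), (np.int64(45), np.int64(356)), (np.int64(50), np.int64(69)), (np.int64(55), np.int64(0)), (np.int64(60), np.int64(0)), (np.int64(65), np.int6
[... 1123 characters left out ...]
64(0)), (np.int64(-35), np.int64(0)), (np.int64(-30), np.int64(2)), (np.int64(-25), np.int64(29)), (np.int64(-20), np.int64(30)), (np.int64(-15), np.int64(0)), (np.int64(-10), np.int64(0)), (np.int64(-5), np.int64(0)), (np.int64(0), np.int64(0)), (np.int64(5), np.int64(0)), (np.int64(10), np.int64(16)), (np.int64(15), np.int64(29)), (np.int64(20), np.int64(1)), (np.int64(25), np.int64(0)), (np.int64(30), np.int64(0)), (np.int64(35), np.int64(0)), (np.int64(40), np.int64(2)), (np.int64(45), np.int64(3)), (np.int64(50), np.int64(0)), (np.int64(55), np.int64(0)), (np.int64(60), np.int64(0)), (np.int64(65), np.int64(0))]
   plate z [139.  140.1 153.  169.2 169.7] x [23.5 24.4 34.3] y [ 2.  48.1]
```

View pics/p1.png

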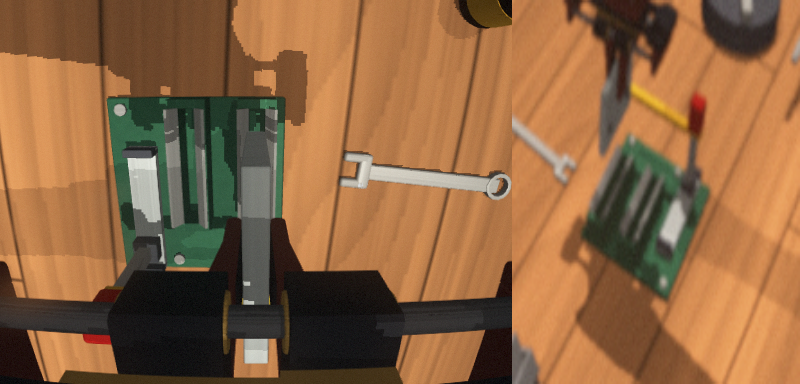

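The view shows the metal plate directly above the far slot (x = 32.6 mm against 32) and centred lengthwise. Lowering.

```bash
python3 -m handwheel '[0,0,0.15,0,0,0, 0,0,0.3,0,0,0, 0,0,0.45,0,0,0, 0,0,0.55,0,0,0, 0,0,0.63,0,0,0, 0,0,0.7,0,0,0, 0,0,0.7,0,0,0]'|egrep 'pos|cont';python3 -m handwheel '[0,0,0.03,0,0,0, 0,0,0.06,0,0,0, 0,0,0.09,0,0,0, 0,0,0.09,0,0,0]'|egrep 'pos|cont'
```

```text
ee_pos: [0.5637, -0.1886, 0.0547]
contact_force: [1.0, 0.2, -3.4]
ee_pos: [0.5637, -0.189, 0.0418]
contact_force: [1.2, 0.9, -4.1]
```

```bash
for i in 1 2 3 4; do python3 -m handwheel '[0,0,0.012,0,0,0, 0,0,0.012,0,0,0]'|egrep 'pos|cont';done
```

```text
ee_pos: [0.5636, -0.1889, 0.0403]
contact_force: [1.6, 0.1, -5.3]
ee_pos: [0.5636, -0.1889, 0.0385]
contact_force: [2.6, 0.1, -5.0]
ee_pos: [0.5637, -0.1891, 0.0373]
contact_force: [1.4, -0.2, 2.7]
ee_pos: [0.5638, -0.1892, 0.0372]
contact_force: [-4.9, 0.5, 17.9]
```

Floor contact at the predicted height. I'll release gently and rise.

```bash
python3 -m handwheel '[0,0,-0.006,0,0,0, 0,0,-0.006,0,0,0, 0,0,-0.006,0,0,0]' -0.3|egrep 'pos|cont|width'; python3 -m handwheel '[0,0,-0.1,0,0,0, 0,0,-0.3,0,0,0, 0,0,-0.6,0,0,0, 0,0,-0.9,0,0,0, 0,0,-0.95,0,0,0, 0,0,-0.95,0,0,0]' -0.3; cat > chk.py <<'E'
from h import *
a=np.radians(3.3);R=np.array([[np.cos(a),-np.sin(a)],[np.sin(a),np.cos(a)]]);o=np.array([.5325,-.190])
for n in('wrist','side','top'):
    m=camera_model(n);p,d=grab_frame(n);P=world(n,d,m);np.savez('c_'+n+'.npz',p=p,P=P)
    q=(P[...,:2]-o)@R*1000;z=P[...,2]*1000
    for sx in(-32,32):
        k=(abs(q[...,0]-sx)<14)&(z>65)&(z<108)&(abs(q[...,1])<70)
        if k.sum()>20:print(n,sx,k.sum(),'z',np.percentile(z[k],[50,95,99]).round(1),'x',np.percentile(q[k][:,0],[2,50,98]).round(1),'y',np.percentile(q[k][:,1],[1,99]).round(1))
E
python3 chk.py; python3 go.py .6405 .270 .22 6.2 30
```

```text
ee_pos: [0.5631, -0.1889, 0.0356]
contact_force: [-0.1, 0.0, 0.4]
gripper_width: 0.339
clock: 17.05
ee_pos: [0.5653, -0.1889, 0.1808]
ee_rot: [-180.0, 0.2, 93.4]
contact_force: [-0.3, 0.3, -0.2]
gripper_width: 0.35
grasp_force: 0.0
wrist 32 1724 z [100.2 101.3 101.8] x [26.4 32.2 38. ] y [-52.1  46.9]
side 32 198 z [ 94.1 102.6 104.2] x [24.5 27.6 37.8] y [-48.5  50.6]
top 32 132 z [100.5 104.6 106. ] x [23.2 27.6 35.3] y [-19.3  45.9]
t 17.2 pos [ 0.5628 -0.1887  0.1768] F [ 0.3 -0.4 -1.7] w 0.348 gf 0.0
shares [3.022, 0.695, -0.294] [0.329, -0.008, -0.031] mm [453.3 104.2 -44.2]
```

Metal plate seated: top at 100 mm, x = 32.2, y centre = -2.6. Now the orange plate.

```bash
python3 -m handwheel '[0.3,0.1,-0.3,0,0,0, 0.6,0.2,-0.6,0,0,0, 0.9,0.25,-0.6,0,0,0, 1,0.25,-0.6,0,0,0, 1,0.25,-0.6,0,0,0]' 0|head -2;python3 -m handwheel '[0.3,0.1,0,0,0,0, 0.6,0.2,0,0,0,0, 0.9,0.25,0,0,0,0, 1,0.25,0,0,0,0, 1,0.25,0,0,0,0]'|head -2; python3 go.py .6275 .2785 .223 6.2 30
```

```text
clock: 17.7
ee_pos: [0.5929, -0.0293, 0.2679]
clock: 18.2
ee_pos: [0.6204, 0.1176, 0.2658]
t 18.2 pos [0.6204 0.1176 0.2658] F [-0.1 -0.3  0.3] w 0.505 gf 0.0
shares [1.068, 0.117, 0.284] [0.328, -0.007, -0.028] mm [160.1  17.6  42.6]
```

```bash
python3 -m handwheel '[0.3,0.05,0,0.08,0,0, 0.6,0.117,0,0.16,0,-0.01, 0.9,0.117,0.1,0.25,0,-0.028, 1,0.117,0.284,0.328,-0.007,-0.028, 1,0.117,0.284,0.328,-0.007,-0.028, 1,0.117,0.284,0.328,-0.007,-0.028, 1,0.117,0.284,0.328,-0.007,-0.028]'; python3 - <<'E'
from h import *
from scipy.spatial.transform import Rotation as Ro
s=monitor.sense();M=Ro.from_euler('xyz',s['ee_rot'],degrees=True)
for n in('wrist','side'):
    m=camera_model(n);p,d=grab_frame(n);P=world(n,d,m);hsv=cv2.cvtColor(p,cv2.COLOR_RGB2HSV);h,sv,v=[hsv[...,i].astype(int) for i in range(3)]
    q=M.inv().apply((P-s['ee_pos']).reshape(-1,3)).reshape(P.shape)*1000
    m=(abs(q[...,1]-8)<20)&(abs(q[...,0])<80)&(h<14)&(sv>150)&(q[...,2]>105)&(P[...,2]>.05)
    top=np.percentile(q[m][:,2],3);m&=abs(q[...,2]-top)<6
    a=q[m];print(n,len(a),'z',np.percentile(a[:,2],[2,20,50]).round(1),'y',np.percentile(a[:,1],[2,50,98]).round(1),'x',np.percentile(a[:,0],[1,99]).round(1),cv2.minAreaRect(a[:,:2].astype(np.float32)))
E
```

```text
clock: 18.9
ee_pos: [0.6316, 0.2637, 0.2278]
ee_rot: [-150.5, 0.0, 95.8]
contact_force: [-0.0, 0.7, 1.3]
gripper_width: 0.501
grasp_force: 0.0
wrist 1128 z [131.4 132.4 133. ] y [ 2.9  9.1 14.9] x [-32.2  65.2] ((16.233078002929688, 8.882290840148926), (11.58462905883789, 99.7836685180664), 89.41354370117188)
side 138 z [131.  132.7 134. ] y [ 0.8  5.7 15.7] x [-28.9  69.1] ((20.220928192138672, 8.811816215515137), (18.541318893432617, 100.37187957763672), 89.99363708496094)
```

```bash
python3 -m handwheel '[0.1,0.055,0.2,0,0,0, 0.109,0.055,0.45,0,0,0, 0.109,0.055,0.7,0,0,0, 0.109,0.055,0.9,0,0,0, 0.109,0.055,0.9,0,0,0]'|egrep 'pos|cont'; python3 -m handwheel '[0,0,0.1,0,0,0, 0,0,0.2,0,0,0, 0,0,0.3,0,0,0, 0,0,0.39,0,0,0, 0,0,0.39,0,0,0]'|egrep 'pos|cont';python3 -m handwheel '[0,0,0,0,0,0, 0,0,0,0,0,0, 0,0,0,0,0,0, 0,0,0,0,0,0, 0,0,0,0,0,0]' -1; python3 -m handwheel '[0,0,-0.08,0,0,0, 0,0,-0.2,0,0,0, 0,0,-0.35,0,0,0, 0,0,-0.5,0,0,0, 0,0,-0.65,0,0,0, 0,0,-0.8,0,0,0, 0,0,-0.9,0,0,0, 0,0,-0.9,0,0,0]'; python3 go.py .5006 -.1918 .19 3.3 0
```

```text
ee_pos: [0.5671, 0.2735, 0.104]
contact_force: [-0.1, 0.5, 0.5]
ee_pos: [0.5385, 0.2722, 0.0514]
contact_force: [-0.1, 0.6, -0.4]
clock: 20.5
ee_pos: [0.5401, 0.2732, 0.053]
ee_rot: [-150.2, 0.0, 95.9]
contact_force: [0.4, 0.1, 1.9]
gripper_width: 0.132
grasp_force: 30.0
clock: 21.3
ee_pos: [0.6086, 0.2806, 0.1719]
ee_rot: [-150.4, -0.1, 95.9]
contact_force: [0.2, 0.9, -3.1]
gripper_width: 0.134
grasp_force: 30.0
t 21.3 pos [0.6086 0.2806 0.1719] F [ 0.2  0.9 -3.1] w 0.134 gf 30.0
shares [-3.059, -0.964, 0.404] [-0.328, 0.007, 0.028] mm [-458.9 -144.6   60.7]
```

```bash
python3 -m handwheel '[-0.1,-0.1,-0.1,-0.04,0,0, -0.3,-0.3,-0.1,-0.1,0,0, -0.5,-0.4,-0.05,-0.18,0,0.01, -0.7,-0.5,0,-0.25,0.004,0.02, -0.9,-0.6,0,-0.328,0.007,0.028, -1,-0.6,0,-0.328,0.007,0.028, -1,-0.6,0,-0.328,0.007,0.028, -1,-0.6,0,-0.328,0.007,0.028]'|head -2; python3 go.py .5006 -.1918 .19 3.3 0
```

```text
clock: 22.1
ee_pos: [0.5454, 0.1234, 0.2148]
t 22.1 pos [0.5454 0.1234 0.2148] F [ 0.2  0.8 -2.1] w 0.134 gf 30.0
shares [-2.08, -0.419, 0.167] [-0.003, -0.0, 0.0] mm [-312.   -62.9   25.1]
```

```bash
python3 -m handwheel '[-0.15,-0.05,0,0,0,0, -0.4,-0.1,0,0,0,0, -0.65,-0.2,0,0,0,0, -0.9,-0.3,0,0,0,0, -1,-0.3,0,0,0,0, -1,-0.3,0,0,0,0]'|head -1; python3 -m handwheel '[-0.15,-0.05,0,0,0,0, -0.4,-0.119,0,0,0,0, -0.65,-0.119,0.1,0,0,0, -0.9,-0.119,0.2,0,0,0, -0.98,-0.119,0.3,0,0,0, -0.98,-0.119,0.3,0,0,0, -0.98,-0.119,0.3,0,0,0]'|head -2; python3 go.py .5006 -.1918 .038 3.3 0; sed 's/z>65/z>110/;s/z<108/z<185/' chk.py > chk2.py; python3 chk2.py
```

```text
clock: 22.7
clock: 23.4
ee_pos: [0.5003, -0.1744, 0.1701]
t 23.4 pos [ 0.5003 -0.1744  0.1701] F [ 1.   0.5 -1.6] w 0.134 gf 30.0
shares [-0.117, -0.001, 0.881] [-0.003, -0.001, 0.003] mm [-1.750e+01 -1.000e-01  1.321e+02]
wrist -32 244 z [167.7 183.4 184.4] x [-36.5 -30.9 -25.2] y [63.4 64.5]
side -32 147 z [165.1 182.8 183.8] x [-37.8 -36.2 -25.5] y [-33.1  69.1]
top -32 27 z [165.5 181.2 183.1] x [-39.4 -38.8 -27.9] y [19.5 63.4]
```

```bash
python3 -m handwheel '[-0.05,-0.006,0,0,0,0, -0.1,-0.006,0,0,0,0, -0.1,-0.006,0.15,0,0,0, -0.1,-0.006,0.3,0,0,0, -0.1,-0.006,0.45,0,0,0, -0.1,-0.006,0.55,0,0,0, -0.1,-0.006,0.65,0,0,0, -0.1,-0.006,0.73,0,0,0, -0.1,-0.006,0.78,0,0,0, -0.1,-0.006,0.78,0,0,0]'|egrep 'pos|cont';python3 -m handwheel '[0,0,0.03,0,0,0, 0,0,0.05,0,0,0, 0,0,0.05,0,0,0]'|egrep 'pos|cont';for i in 1 2 3; do python3 -m handwheel '[0,0,0.012,0,0,0, 0,0,0.012,0,0,0]'|egrep 'pos|cont';done
```

```text
ee_pos: [0.4996, -0.1926, 0.0529]
contact_force: [4.3, -0.2, -4.9]
ee_pos: [0.4996, -0.1928, 0.0461]
contact_force: [5.7, -0.0, -5.6]
ee_pos: [0.4996, -0.1928, 0.0445]
contact_force: [5.4, 0.6, -1.3]
ee_pos: [0.4996, -0.1928, 0.0426]
contact_force: [6.4, -0.0, -1.3]
ee_pos: [0.4996, -0.1928, 0.0408]
contact_force: [6.1, 0.0, -1.6]
```

```bash
for i in 1 2 3 4; do python3 -m handwheel '[0,0.002,0.01,0,0,0, 0,0.002,0.01,0,0,0]'|egrep 'pos|cont';done
```

```text
ee_pos: [0.4996, -0.1928, 0.0392]
contact_force: [5.5, 0.0, -2.0]
ee_pos: [0.4996, -0.1928, 0.0375]
contact_force: [5.8, 0.3, -1.1]
ee_pos: [0.4997, -0.193, 0.0369]
contact_force: [0.4, -0.1, 9.8]
ee_pos: [0.4999, -0.1931, 0.0368]
contact_force: [-3.5, 1.3, 26.3]
```

```bash
python3 -m handwheel '[0,0,-0.01,0,0,0, 0,0,-0.01,0,0,0, 0,0,-0.01,0,0,0]' -0.3|egrep 'pos|cont|width'; python3 -m handwheel '[0,0,-0.1,0,0,0, 0,0,-0.3,0,0,0, 0,0,-0.6,0,0,0, 0,0,-0.9,0,0,0, 0,0,-0.95,0,0,0, 0,0,-0.95,0,0,0]' -0.3|head -2; python3 chk.py; python3 go.py .4534 -.289 .17 3.3
python3 -c "
from h import *
im=np.hstack([np.load('c_wrist.npz')['p'],cv2.resize(np.load('c_side.npz')['p'][100:230,250:410],(288,384))]);cv2.imwrite('pics/p2.png',im[...,::-1])"
```

```text
ee_pos: [0.4978, -0.1928, 0.0351]
contact_force: [-0.7, 0.3, 0.1]
gripper_width: 0.339
clock: 27.15
ee_pos: [0.5011, -0.1928, 0.1805]
wrist -32 1697 z [100.2 101.3 101.8] x [-37.7 -32.1 -26.1] y [-52.1  46. ]
wrist 32 2487 z [ 99.6 101.1 101.6] x [26.1 29.2 37.7] y [-51.1  47.1]
side -32 199 z [ 95.2 102.6 103.6] x [-39.4 -36.2 -26. ] y [-52.9  50. ]
side 32 198 z [ 94.1 102.2 104.2] x [24.7 27.5 38. ] y [-49.4  51.2]
top -32 133 z [101.1 104.6 106. ] x [-40.6 -35.1 -28.5] y [-39.7  44.8]
top 32 138 z [100.1 103.5 105.2] x [23.3 28.3 35.3] y [-32.9  46.1]
t 27.3 pos [ 0.4989 -0.1923  0.177 ] F [ 0.1  0.1 -0.7] w 0.35 gf 0.0
shares [-0.626, -0.34, 0.049] [-0.005, 0.0, 0.001] mm [-93.8 -51.1   7.4]
```

View pics/p2.png

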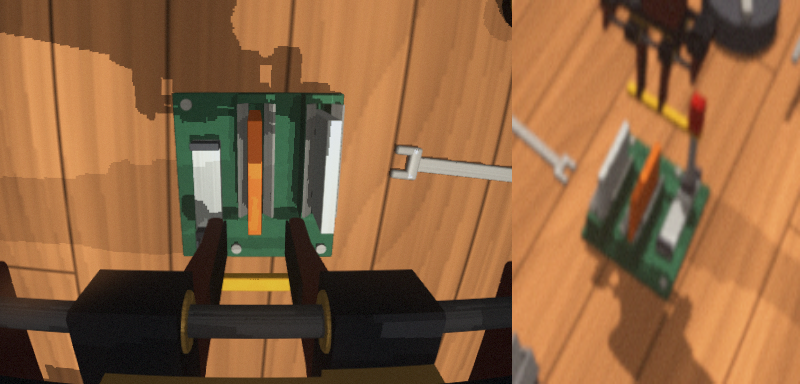

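Both plates stand seated: orange at (255,175) in the near slot, metal at (332,177) in the far slot, both tops at 100 mm. Now the knob.

```bash
python3 -m handwheel '[-0.2,-0.12,0,0,0,0, -0.45,-0.25,0,0,0,0, -0.626,-0.34,0.05,0,0,0, -0.626,-0.34,0.05,0,0,0, -0.626,-0.34,0.05,0,0,0, -0.626,-0.34,0.25,0,0,0, -0.626,-0.34,0.42,0,0,0, -0.626,-0.34,0.54,0,0,0, -0.626,-0.34,0.54,0,0,0]' 0|egrep 'pos|cont'; python3 -m handwheel '[0,0,0,0,0,0, 0,0,0,0,0,0, 0,0,0,0,0,0, 0,0,0,0,0,0]' -1;python3 -m handwheel '[0.04,0,0,0,0,0, 0.1,0,0,0,0,0, 0.16,0,0,0,0,0, 0.22,0,0,0,0,0, 0.28,0,0,0,0,0, 0.34,0,0,0,0,0, 0.4,0,0,0,0,0, 0.46,0,0,0,0,0, 0.51,0,0,0,0,0, 0.51,0,0,0,0,0]'; for i in 1 2 3; do python3 -m handwheel '[0.01,0,0,0,0,0, 0.02,0,0,0,0,0, 0.02,0,0,0,0,0]' | egrep 'ee_pos|contact'; done
```

```text
ee_pos: [0.4533, -0.2864, 0.0951]
contact_force: [-0.9, 0.0, 0.1]
clock: 28.6
ee_pos: [0.4532, -0.2892, 0.0986]
ee_rot: [-179.6, 0.1, 93.3]
contact_force: [-6.5, 2.1, 4.1]
gripper_width: 0.29
grasp_force: 30.0
clock: 29.6
ee_pos: [0.4489, -0.2126, 0.0986]
ee_rot: [-179.6, 0.1, 93.4]
contact_force: [-5.8, 1.9, 5.6]
gripper_width: 0.297
grasp_force: 30.0
ee_pos: [0.4488, -0.211, 0.0986]
contact_force: [-4.7, -2.3, 3.9]
ee_pos: [0.4488, -0.2099, 0.0986]
contact_force: [-3.0, -7.3, 1.0]
ee_pos: [0.4488, -0.2099, 0.0986]
contact_force: [-2.2, -15.4, -3.9]
```

Closed stop reached: 79 mm of travel, with force rising. Release, rise and verify.

```bash
python3 -m handwheel '[-0.03,0,0,0,0,0, -0.03,0,0,0,0,0]'|grep cont; python3 -m handwheel '[0,0,0,0,0,0, 0,0,0,0,0,0, 0,0,-0.3,0,0,0, 0,0,-0.6,0,0,0, -0.3,-0.3,-0.95,0,0,0, -0.6,-0.6,-0.95,0,0,0, -0.6,-0.6,-0.95,0,0,0, -0.6,-0.6,-0.95,0,0,0]' 0; python3 chk.py; python3 - <<'E'
from h import *
for n in('wrist','side','top'):
    z=np.load(f'c_{n}.npz');p,P=z['p'],z['P'];hsv=cv2.cvtColor(p,cv2.COLOR_RGB2HSV);h,s,v=[hsv[...,i].astype(int) for i in range(3)]
    red=((h<8)|(h>172))&(s>150)&(v>60)&(P[...,2]>.145)&(P[...,2]<.17)&(P[...,0]>.35)&(P[...,0]<.6)&(abs(P[...,1]+.2)<.15)
    if red.sum()>9:print(n,'knob',cv2.minAreaRect((P[red][:,:2]*1000).astype(np.float32))[:2],red.sum())
im=np.hstack([cv2.resize(np.load('c_top.npz')['p'][165:255,300:400],(427,384)),cv2.resize(np.load('c_side.npz')['p'][100:230,250:410],(373,384))]);cv2.imwrite('pics/f.png',im[...,::-1])
E
```

```text
contact_force: [-6.0, -2.4, 3.0]
clock: 31.5
ee_pos: [0.3629, -0.3082, 0.2424]
ee_rot: [-179.8, 0.3, 92.9]
contact_force: [-0.0, 0.2, -0.2]
gripper_width: 0.497
grasp_force: 0.0
wrist -32 2216 z [ 98.2 101.  101.7] x [-38.6 -37.3 -26.6] y [-53.1  43.4]
wrist 32 2524 z [ 94.  100.9 101.6] x [25.1 26.5 37.2] y [-51.9  45.8]
side -32 167 z [ 94.6 102.9 105.7] x [-39.5 -36.4 -26.4] y [-50.9  50.3]
side 32 169 z [ 93.7 103.3 105.2] x [24.5 27.6 37.9] y [-50.3  51.9]
top -32 149 z [100.9 104.3 106. ] x [-40.6 -35.3 -28.6] y [-55.   45.1]
top 32 163 z [100.7 103.7 107.1] x [23.1 27.7 35.5] y [-53.2  45.9]
wrist knob ((449.809814453125, -210.1837921142578), (25.691810607910156, 24.213794708251953)) 940
side knob ((448.6626281738281, -208.77072143554688), (27.247262954711914, 27.938386917114258)) 61
top knob ((448.2472839355469, -211.373779296875), (21.79127311706543, 22.522258758544922)) 70
```

View pics/f.png

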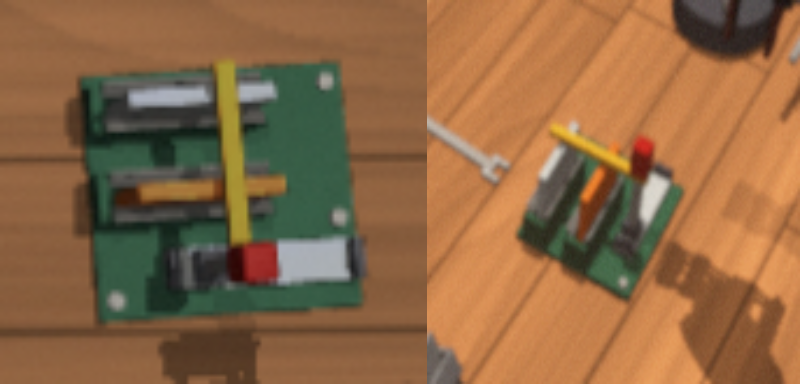

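The picture shows the yellow bar lying over both seated plates and the knob at its closed stop (y = -0.210, as at the start of travel). The hand is clear.

```bash
python3 -c "
from rig import r
print(r.sign_off())"
```

```text
the job is handed in; nothing more can be done
None
```

The job is handed in: the orange plate is seated in the near slot, the metal plate in the far slot, and the lock is at its closed stop with its bar over both. The sign-off returned no verdict.

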